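# Uncap a wheel hub of unknown thread hand

## Task

A trolley wheel is clamped flat on the shop counter and its round steel dust cap is screwed on, with either a right-hand or a left-hand quick thread that cannot be told from outside. Try it one way and, if it will not give, the other; turn it free and lift it straight off. Finish while still holding the cap in the gripper, right way up and still, about 10 cm above its seat over the wheel, and leave the other goods on the counter where they are.

Things in the scene. Friction and masses are not known exactly. Their poses are not given: they have to be found in the camera images.
- wheel: Trolley wheel lying flat, axle upright, fixed on a round steel foot (164 mm across, 8 mm thick); it never moves. Black tyre 150 mm in diameter, its top 43 mm above the counter; the steel hub face in its middle (58 mm across) is 46 mm up. Origin: on the axis at counter height; z up; x points along a small dark index mark on the rim.
- seat (a point): Point on the wheel's axis, 48 mm above the counter, where the cap's origin lies when screwed on; axes as the wheel's. Inside the cap a spigot 23 mm wide, with two lips, stands 28 mm above the hub face on a boss 7.5 mm high that centres the rim. The cap sits loosely on it: 2 mm of play upwards, 1 mm sideways.
- cap: Round steel dust cap, 48 mm outside diameter, 30 mm high, about 80 to 140 g, knurled side, closed top. Origin: centre of its open lower rim, z up; x runs along a low dark rib on its top, which at the start stands over the wheel's index mark to 3 degrees. Loosening may be clockwise or anticlockwise from above and changes from start to start.
- cap_top (a point): Centre of the cap's top, 30 mm above its origin; axes as the cap's. Turned 45 to 115 degrees in its loosening direction (80 is the middle) the cap is free to lift straight off; it does not rise while turning and turns easily. The other way it meets a stop within 10 degrees, which yields to 20 if forced hard.
- pulley: Bystander: loose steel V-belt pulley lying flat, 90 mm diameter, 32 mm high. Origin: centre of the underside, z up.
- bushes: Bystander: loose strapped bundle of five steel tubes on a card, 100 x 64 x 46 mm. Origin: centre of the underside, tubes along x, z up.
- carton: Bystander: loose open cardboard box of brass hinges, 110 x 80 x 50 mm. Origin: centre of the underside, z up.
Things that resemble listed ones, but are neither listed nor needed, are in the scene too. Leave any yellow look-alike of the wheel alone.

How it is judged:
By the outcome, as a careful person would: the job done as asked, in the order asked, and still so for the second after the job is handed in, while the arm keeps its last pose, push and grip.
It also fails if it takes over 42 s, if anything falls off the work surface, if the arm or the gripper's body presses on something with over 40 N, if the wrist force passes 120 N, or if a joint passes its speed limit or range.

## Robot

A 6-joint arm with a two-finger parallel gripper is mounted at the origin on the work surface. World frame = base frame: x ahead of the robot, y to its left, z up, the work surface at z = 0. Lengths are in m, angles in rad, forces in N, time in s.
With the tool pointing down it reaches from about 0.275 to 0.875 m from the base axis. Payload 12.5 kg.
Tool frame: the origin (TCP) lies at the centre of the arm's flange, where the gripper is bolted on; the fingertips stand 173 mm ahead of it and the grasp point (between the pads) lies 155 mm ahead of it; z points along the fingers, y is the line along which they close (so a half turn about z gives the same grasp; the last joint's range is limited). The gripper opens to 85 mm and grips with 20 to 120 N. Pads are 22 mm wide; open, the fingers measure 114 mm over their backs; the gripper's body (76 mm by 85 mm) begins 54 mm behind the grasp point. The pads swing forward as they close: fully open they stand 13 mm farther back than shut.
Start: joints at [1.132, 0.351, 1.652, -0, 1.139, -0.085], TCP at [0.191, 0.516, 0.405] pointing down, gripper open.
Joint ranges: [-2.75, 2.75], [-0.79, 2.1], [0.01, 2.65], [-1.57, 4.71], [0.07, 3.14], [-2.87, 2.87]. Speed limits (rad/s): [2.22, 2.22, 2.79, 3.14, 3.14, 3.14].

## Interface

Orientations are given as a unit quaternion [x, y, z, w].
In Python, from cell import bot gives the robot as it stands. Calls block until the motion is done:
- bot.move_to(position, orientation): joint-space move of the TCP to a pose.
- bot.line_to(position, vel=0.15, orientation=None, stop_force=None): straight line of the TCP; orientation=None keeps the orientation; vel is the mean speed in m/s. With stop_force (N) it stops when the force on the tool has changed by that much, and returns True; else False.
- bot.set_joints(angles): joint-space move.
- bot.move_gripper(opening): opening from 0.0 (shut) to 1.0 (fully open); the grip force is fixed at half the most; returns when the fingers have stopped.
- bot.pause(seconds).
- bot.inverse_kinematics(position, orientation): joint angles nearest the present ones, or None.
- bot.state(): the state.
- bot.capture(name): name is "side" or "top"; returns the picture (420x560x3 uint8, red, green, blue); there is no depth.
- bot.calibration(name): a dict with "camera_matrix" (3x3 intrinsics, pixels), "xyz" and "rotation" of the camera in the world. Camera axes: x right, y down, z forward; pixel columns grow to the right and rows downward; lengths in m; the calibration is good to about 2 mm. A picture is of the moment at which its call begins. calibration takes no time and is no camera call.
A pose or a line that the arm cannot do raises bot.Unreachable and nothing moves.
- bot.sign_off(): hands the job in; it is judged then, once.
The state is a dict: "time": time; "qpos": joint angles; "qd": joint speeds; "joint_torque": joint torques, N m; "position": TCP position; "eef_rot": TCP orientation; "contact_force": force on the tool from outside, world axes, zero at the start; "wrist_torque": the same for the moment, N m; "grip_width": opening from 0.0 (shut) to 1.0 (fully open); "grasp_force": force on a finger pad.
Only numpy, scipy, OpenCV 4.12 (cv2) and the standard library are available. Lean on these libraries where they do the work, as an engineer would, in place of code of your own. Each camera call takes 0.05 s, during which the arm holds its last target. There are 200 camera calls.

## Working session

There is one attempt and no reset: what is moved stays moved. The work goes in short steps, each a Python script; the robot and the scene stay as the last script left them, time stands still between calls to the robot, and variables do not carry over. Pictures are saved under pics/ and viewed, at most 10 in all, crops included, and the job is handed in when it is done.

```bash
mkdir -p pics; ls; python3 - <<'E'
from cell import bot
import cv2
for n in("top","side"):
    cv2.imwrite(f"pics/{n}0.png",bot.capture(n)[:,:,::-1]); c=bot.calibration(n); print(n,c)
s=bot.state(); print(s['time'],s['eef_rot'],s['position'])
E
```

```text
pics
top {'camera_matrix': array([[435.41796837,   0.        , 276.39007898],
       [  0.        , 435.41796837, 216.45629489],
       [  0.        ,   0.        ,   1.        ]]), 'xyz': array([ 0.47863552, -0.02200284,  1.24034194]), 'rotation': array([ 0.70853407, -0.70296212,  0.04614102, -0.04116716])}
side {'camera_matrix': array([[395.7467689 ,   0.        , 275.80267194],
       [  0.        , 395.7467689 , 208.92414643],
       [  0.        ,   0.        ,   1.        ]]), 'xyz': array([ 0.3942794 , -0.84102483,  0.82838004]), 'rotation': array([ 0.90115551, -0.13266261,  0.05188879, -0.40942269])}
0.1 [ 1.75981215e-01  9.84393383e-01 -5.10589380e-04 -1.36295582e-04] [0.19048227 0.51583836 0.40420326]
```

View pics/top0.png

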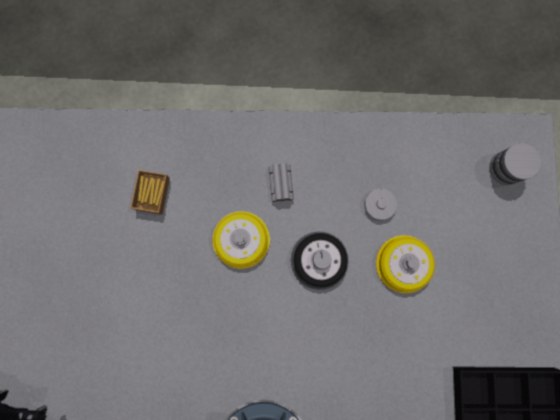

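View pics/side0.png

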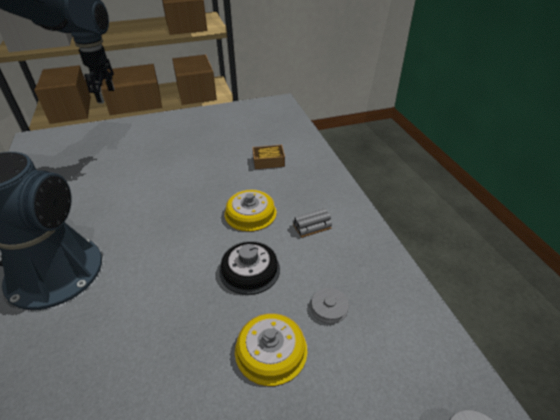

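Top view: black wheel at about (320,261), with yellow look-alikes at (241,240) and (406,264). Side view: black wheel at about (249,264), cap top about (249,252). Next I'll take enlarged crops and measure.

```bash
cat > h.py <<'E'
import cv2, numpy as np
from cell import bot
from scipy.spatial.transform import Rotation as R
def ray(n,uv):
    c=bot.calibration(n); d=np.linalg.solve(c['camera_matrix'],[*uv,1]); q=c['rotation']
    return c['xyz'], R.from_quat(q).apply(d/np.linalg.norm(d))
def plane(n,uv,z):
    o,d=ray(n,uv); return o+d*(z-o[2])/d[2]
def tri(a,b):
    (o1,d1),(o2,d2)=ray("top",a),ray("side",b)
    s=np.linalg.lstsq(np.c_[d1,-d2],o2-o1,rcond=None)[0]
    p,q=o1+s[0]*d1,o2+s[1]*d2; return (p+q)/2,np.linalg.norm(p-q)
E
python3 - <<'E'
from h import *
T=cv2.imread("pics/top0.png");S=cv2.imread("pics/side0.png")
def crop(im,u,v,w,k): return cv2.resize(im[v-w:v+w,u-w:u+w],None,fx=k,fy=k,interpolation=cv2.INTER_CUBIC)
cv2.imwrite("pics/c1.png",np.hstack([crop(T,320,261,32,6),crop(S,249,264,32,6)]))
for n,im,u,v in(("top",T,320,261),("side",S,249,264)):
    m=(im.max(2)<60).astype(np.uint8)
    m[:v-40]=0;m[v+40:]=0;m[:,:u-40]=0;m[:,u+40:]=0
    c=max(cv2.findContours(m,cv2.RETR_EXTERNAL,cv2.CHAIN_APPROX_NONE)[0],key=cv2.contourArea)
    e=cv2.fitEllipse(cv2.convexHull(c)); print(n,e,plane(n,e[0],.03))
print(tri((320,261),(249,264)))
E
```

```text
top ((319.5924377441406, 260.7200622558594), (54.72713088989258, 56.026954650878906), 11.390915870666504) [ 0.50650356 -0.15048544  0.03      ]
side ((248.4105987548828, 268.22308349609375), (53.0859260559082, 60.06351852416992), 74.27481842041016) [ 0.50434392 -0.16862192  0.03      ]
(array([ 0.50771392, -0.15218353,  0.02695439]), np.float64(0.003838810020941603))
```

View pics/c1.png

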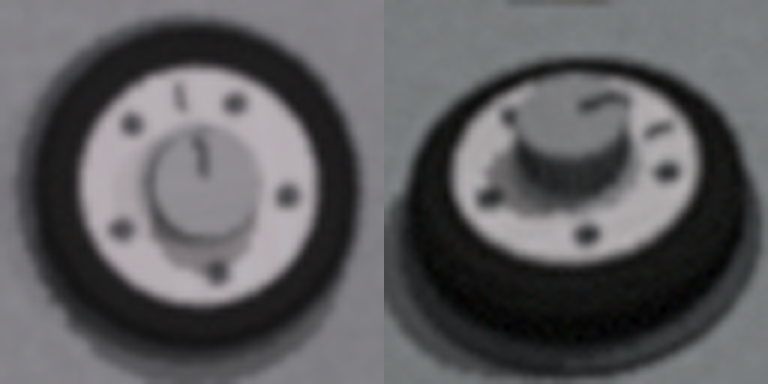

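The crop shows the cap top centre at crop (204,180), i.e. top pixel about (321.6,258.6), and in the side view about (248,251). The white hub disc is clearly bounded. The index mark is at crop (180,97), and the rib lines up with it.

```bash
python3 - <<'E'
from h import *
res={}
for n,u,v in(("top",320,261),("side",249,264)):
    im=cv2.imread(f"pics/{n}0.png"); big=cv2.resize(im[v-32:v+32,u-32:u+32],None,fx=6,fy=6,interpolation=cv2.INTER_CUBIC)
    g=big.max(2); src=lambda p:((p[0]+.5)/6-.5+u-32,(p[1]+.5)/6-.5+v-32)
    m=(g>90).astype(np.uint8); k,l,st,ce=cv2.connectedComponentsWithStats(m)
    i=l[250,200] if n=="side" else l[250,120]
    c=cv2.findContours((l==i).astype(np.uint8),cv2.RETR_EXTERNAL,cv2.CHAIN_APPROX_NONE)[0]
    c=max(c,key=cv2.contourArea); 
    if n=="side": c=c[c[:,0,1]>110][:,None] if c.ndim==2 else c[c[:,:,1].ravel()>120]
    e=cv2.fitEllipse(c); print(n,"disc",e,src(e[0]),plane(n,src(e[0]),.043)); a=src(e[0])
    # cap top: circle in grey band
    gg=cv2.GaussianBlur(cv2.cvtColor(big,cv2.COLOR_BGR2GRAY),(5,5),0)
    print([int(x) for x in gg[116 if n=="side" else 190,110:290:6]])
    lo,hi=(110,172)
    m=((gg>lo)&(gg<hi)).astype(np.uint8); m=cv2.morphologyEx(m,cv2.MORPH_OPEN,np.ones((25,25)))
    m=cv2.morphologyEx(m,cv2.MORPH_CLOSE,np.ones((25,25)))
    k,l=cv2.connectedComponents(m); p=(116,189) if n=="side" else (190,200)
    c=max(cv2.findContours((l==l[p]).astype(np.uint8),cv2.RETR_EXTERNAL,cv2.CHAIN_APPROX_NONE)[0],key=cv2.contourArea)
    e=cv2.fitEllipse(c);b=src(e[0]);print(n,"cap",e,b,plane(n,b,.078)); res[n]=(a,b)
for i in(0,1): print(tri(res["top"][i],res["side"][i]))
print("hand", tri((321.6,258.6),(248,251)), plane("top",(321.6,258.6),.078),plane("side",(248,251),.078))
print("mark dir",plane("top",(288+180/6,229+97/6),.043)-plane("top",(321,259.5),.043))
E
```

```text
top disc ((198.24447631835938, 185.5874786376953), (237.66934204101562, 240.99038696289062), 135.6280517578125) (320.62407938639325, 259.5145797729492) [ 0.50951228 -0.15194953  0.043     ]
[173, 168, 165, 163, 155, 136, 112, 106, 132, 143, 144, 144, 144, 143, 143, 143, 142, 142, 141, 141, 142, 141, 141, 141, 143, 153, 170, 165, 128, 95]
top cap ((193.63458251953125, 182.03330993652344), (112.65167999267578, 161.95838928222656), 90.7398452758789) (319.8557637532552, 258.9222183227539) [ 0.51016267 -0.14611383  0.078     ]
side disc ((191.24920654296875, 168.61318969726562), (187.08126831054688, 247.36651611328125), 83.62184143066406) (248.4582010904948, 259.68553161621094) [ 0.50941166 -0.15126267  0.043     ]
[163, 125, 78, 73, 105, 121, 123, 121, 120, 121, 122, 123, 124, 124, 116, 112, 113, 119, 123, 125, 124, 121, 126, 152, 170, 172, 169, 168, 167, 157]
side cap ((188.75823974609375, 83.67454528808594), (198.481689453125, 439.829345703125), 89.51445770263672) (248.0430399576823, 245.52909088134766) [ 0.51456038 -0.13411839  0.078     ]
(array([ 0.50940389, -0.15186462,  0.04367629]), np.float64(0.00018319717419412382))
(array([ 0.51125822, -0.14504646,  0.08973302]), np.float64(0.0028494585132147286))
hand (array([ 0.51072139, -0.15094931,  0.07585571]), np.float64(0.0007855493867846812)) [ 0.51105155 -0.15076144  0.078     ] [ 0.50999871 -0.1528827   0.078     ]
mark dir [0.03918507 0.00805374 0.        ]
```

Two-view checks: the hub disc is at (0.5094,-0.1519) with z=0.0437, against 0.043–0.046 expected. The cap top is at about z=0.076, against 0.078 expected. These are consistent, so I'm moving in.

```bash
cat >> h.py <<'E'
C=np.array([.5098,-.1516])
def st(t=""):
    s=bot.state(); print(t,round(s['time'],2),"p",s['position'].round(4) if hasattr(s['position'],'round') else s['position'],"F",np.round(s['contact_force'],1),"M",np.round(s['wrist_torque'],2),"w",round(float(s['grip_width']),3),"g",np.round(s['grasp_force'],1),"j6",np.round(s['qpos'][5],3)); return s
E
python3 - <<'E'
from h import *
s=bot.state(); q0=R.from_quat(s['eef_rot'])
b=np.arctan2(C[1],C[0]); dj=b-s['qpos'][0]
q=(R.from_euler('z',dj)*q0)
# make exactly vertical
y=q.as_matrix()[:,1]; a=np.arctan2(y[1],y[0]); X=np.array([np.sin(a),-np.cos(a),0]); Y=np.array([np.cos(a),np.sin(a),0]); Z=np.array([0,0,-1.])
X=np.cross(Y,Z); q=R.from_matrix(np.c_[X,Y,Z]).as_quat(); print(q,"close dir",Y)
print(bot.inverse_kinematics([*C,.32],q))
bot.move_to([*C,.30],q); st("above")
hit=bot.line_to([*C,.226],vel=.1,stop_force=12); st(f"down hit={hit}")
if not hit:
    bot.move_gripper(0.0); bot.pause(.2); st("closed")
E
```

```text
[0.7755732  0.63125764 0.         0.        ] close dir [ 0.97917302 -0.20302758  0.        ]
[-3.76583843e-01  4.24070274e-01  1.77830851e+00 -4.44089210e-16
  9.39213870e-01 -1.72134932e-01]
above 2.74 p [ 0.51   -0.151   0.3001] F [-0.5 -1.   0.6] M [-0.01 -0.03  0.01] w 1.005 g 0.0 j6 -0.172
down hit=False 3.63 p [ 0.51   -0.1517  0.2265] F [ 0.2 -0.4 -0.2] M [-0.02 -0.    0.03] w 1.002 g 0.0 j6 -0.172
closed 4.29 p [ 0.5097 -0.1516  0.2269] F [-4.6  2.3 11.3] M [ 0.18  0.73 -0.04] w 0.546 g 60.1 j6 -0.172
```

Gripped: width about 46–48 mm, small side force. Now I'll turn in small steps while watching the torque.

```bash
python3 - <<'E'
from h import *
j=np.array(bot.state()['qpos']); j0=j.copy()
for k in range(1,6):
    j[5]=j0[5]+np.radians(3*k); bot.set_joints(j); s=st(f"+{3*k}")
    if abs(s['wrist_torque'][2])>.45: print("STOP"); break
E
```

```text
+3 4.54 p [ 0.5097 -0.1515  0.227 ] F [-0.6  2.1  1.9] M [ 0.34  0.23 -0.01] w 0.544 g 62.1 j6 -0.121
+6 4.79 p [ 0.5098 -0.1513  0.2269] F [-0.5  5.3  3.5] M [0.85 0.05 0.09] w 0.546 g 62.2 j6 -0.07
+9 5.04 p [ 0.5099 -0.1511  0.227 ] F [1.1 7.6 3.4] M [ 1.2  -0.18  0.25] w 0.545 g 62.1 j6 -0.017
+12 5.29 p [ 0.51  -0.151  0.227] F [2.9 8.7 2.7] M [ 1.43 -0.39  0.5 ] w 0.545 g 61.8 j6 0.035
STOP
```

```bash
python3 - <<'E'
from h import *
j=np.array(bot.state()['qpos']); z=-.172
for k in (0,-6,-10,-14,-18,-22):
    j[5]=z+np.radians(k); bot.set_joints(j); s=st(f"{k}")
    if abs(s['wrist_torque'][2])>.45: print("STOP"); break
cv2.imwrite("pics/t1.png",np.hstack([cv2.resize(bot.capture("top")[229:293,288:352,::-1],None,fx=6,fy=6,interpolation=2),cv2.resize(bot.capture("side")[220:290,214:284,::-1],(384,384),interpolation=2)]))
E
```

```text
0 5.61 p [ 0.5098 -0.1512  0.227 ] F [-4.7 -1.7  4.2] M [-0.3   0.83  0.01] w 0.545 g 62.2 j6 -0.17
-6 5.86 p [ 0.5097 -0.1511  0.2269] F [-6.1 -0.7  5.1] M [-0.19  1.03 -0.02] w 0.545 g 62.4 j6 -0.275
-10 6.11 p [ 0.5096 -0.1511  0.2269] F [-7.3 -0.6  5.7] M [-0.13  1.16 -0.03] w 0.545 g 62.5 j6 -0.344
-14 6.36 p [ 0.5095 -0.1511  0.2269] F [-8.3 -0.9  7.1] M [-0.16  1.37  0.  ] w 0.547 g 62.5 j6 -0.414
-18 6.61 p [ 0.5094 -0.1511  0.2269] F [-8.4 -0.7  7.2] M [-0.33  1.47  0.05] w 0.547 g 62.6 j6 -0.484
-22 6.86 p [ 0.5093 -0.1511  0.2269] F [-8.9 -2.1  8.7] M [-0.34  1.55 -0.02] w 0.544 g 62.6 j6 -0.554
```

View pics/t1.png

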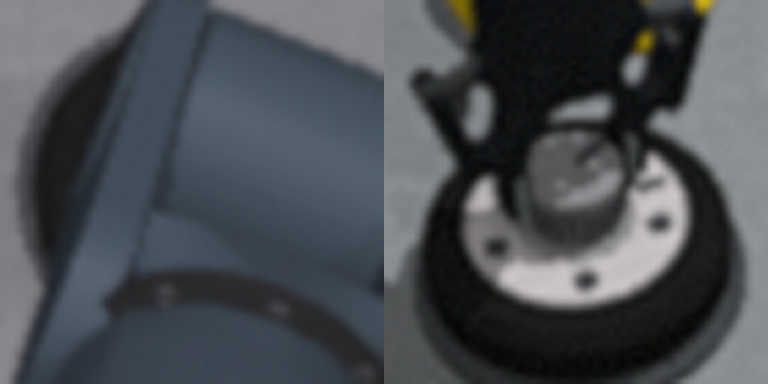

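The −J6 direction turns freely: torque is about 0, and in the side view the rib is turned away from the index mark near crop (590,155). I'll recentre slightly against the side force and continue to 80°.

```bash
python3 - <<'E'
from h import *
p=np.array(bot.state()['position']); p[0]-=.001; bot.line_to(p,vel=.02); st("recentred")
j=np.array(bot.state()['qpos'])
for k in (-35,-50,-65,-80):
    j[5]=-.172+np.radians(k); bot.set_joints(j); s=st(f"{k}")
    if abs(s['wrist_torque'][2])>.45: print("STOP"); break
cv2.imwrite("pics/t2.png",cv2.resize(bot.capture("side")[220:290,214:284,::-1],(500,500),interpolation=2))
E
```

```text
recentred 7.21 p [ 0.5083 -0.1513  0.227 ] F [-2.  -1.   3.9] M [-0.14  0.44 -0.01] w 0.547 g 62.1 j6 -0.556
-35 7.54 p [ 0.5084 -0.1514  0.227 ] F [-2.8 -1.5  3.7] M [-0.21  0.5   0.05] w 0.542 g 62.1 j6 -0.778
-50 7.9 p [ 0.5081 -0.1515  0.227 ] F [-5.4 -3.5  5. ] M [-0.53  0.88  0.01] w 0.545 g 62.3 j6 -1.041
-65 8.26 p [ 0.5079 -0.1517  0.2269] F [-6.8 -4.9  5.5] M [-0.98  1.24 -0.02] w 0.547 g 62.4 j6 -1.302
-80 8.62 p [ 0.5078 -0.1519  0.2269] F [-9.5 -7.9  5.2] M [-1.52  1.51  0.01] w 0.548 g 62.4 j6 -1.564
```

View pics/t2.png

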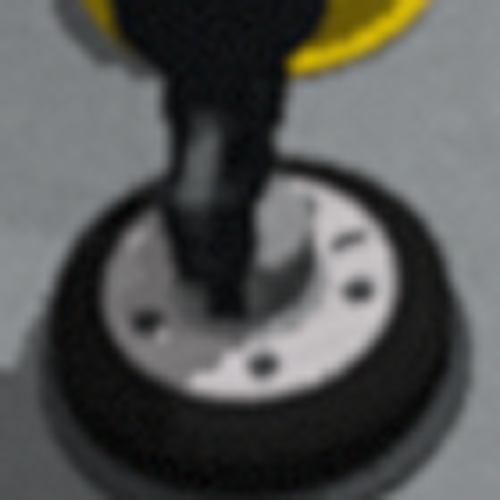

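The cap has turned about 80° with no resistance and the finger now hides the rib. I'll recentre, then lift gently with a force guard.

```bash
python3 - <<'E'
from h import *
p=np.array(bot.state()['position']); p[:2]+=[-.0011,-.001]; bot.line_to(p,vel=.02); s=st("rec")
z0=p[2]
p[2]=z0+.012; h=bot.line_to(p,vel=.03,stop_force=15); st(f"lift1 {h}")
if not h:
    p[2]=z0+.1; h=bot.line_to(p,vel=.06,stop_force=15); st(f"lift2 {h}"); bot.pause(.5); st("held")
    big=lambda n,a,b,c,d:cv2.resize(bot.capture(n)[a:b,c:d,::-1],(400,400),interpolation=2)
    cv2.imwrite("pics/t3.png",np.hstack([big("side",180,300,190,310),big("top",200,320,260,380)]))
E
```

```text
rec 8.93 p [ 0.5068 -0.1531  0.227 ] F [-0.6 -1.9  2.4] M [-0.27  0.21 -0.04] w 0.547 g 62.1 j6 -1.57
lift1 False 9.48 p [ 0.5067 -0.1529  0.239 ] F [ 0.7  0.8 -1.3] M [0.03 0.05 0.  ] w 0.547 g 61.8 j6 -1.572
lift2 False 11.1 p [ 0.5066 -0.1529  0.3266] F [ 0.5 -0.6 -0.8] M [ 0.01 -0.02 -0.  ] w 0.543 g 61.8 j6 -1.572
held 11.6 p [ 0.5067 -0.1529  0.3269] F [-0.6 -0.2 -0.7] M [-0.02  0.02  0.03] w 0.548 g 61.8 j6 -1.572
```

View pics/t3.png

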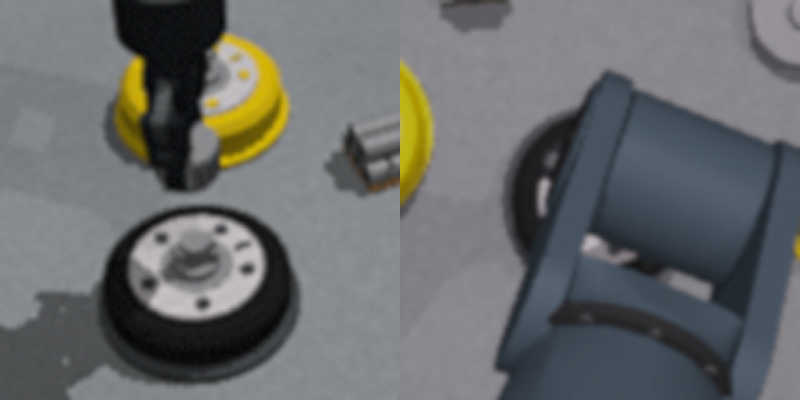

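The side view shows the bare spigot at crop (195,245) and the upright cap between the fingers at about (205,155), with the bystander visible in the crop untouched. Handing in.

```bash
python3 -c "
from cell import bot
print(bot.sign_off())"
```

```text
the job is handed in; nothing more can be done
None
```

The job is handed in: the cap met its stop one way, came free after about 80° the other way, and was lifted straight off; the gripper is holding it upright and still about 10 cm above its seat, at about 12 s on the robot's clock.

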